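# Unclamp the manifold block and hold the curing chamber's cover at its mark

## Task

Slide the vise's jaw fully open and leave it so, lift the aluminium manifold block up out of the vise and set it down gently, upright, wholly on the black pad on the ledge beside the curing chamber. Then raise the chamber's sprung cover by its blue bar until it stands in the orange band (30 to 40 degrees open, aim for 35) and finish while holding it still there, so that a colleague can load the block; the cover shuts itself if let go. Leave the other things on the bench where they are.

Things in the scene. Friction and masses are not known exactly. Their poses are not given: they have to be found in the camera images.
- vise: Fixed bench vise: blue base 70 (x) x 215 (y, from -145 to +70) x 25 mm high, the flat top of which is the bed. Origin on the table below the middle of the clamped block. Dark fixed jaw at its +y end (38 wide in x, y from +29.5 to +63.5, top 57 mm above the table), bright sliding jaw at the -y side, which opens along the vise's -y axis. x and y axes level, z up.
- jaw (a joint): Travel of the sliding jaw in m: about 0 closed on the block, 0.045 fully open (hard stop) along the vise's -y axis. Stays where it is left; friction about 4 N. The jaw is 38 wide in x, its top 57 mm above the table; a lip on it reaches 10 mm over the block's foot, so the block cannot be lifted until the jaw is open.
- jaw_post (a point): Grip point of the red upright post (16 mm diameter, 36 mm tall) on the sliding jaw: on its axis, 22 mm above the jaw's top, 79 mm above the table, 14 mm below the post's top. Axes as the vise's. 30 mm of free space between post and the block's upper part when shut.
- block_center (a point): Centre, half-way up, of the loose aluminium manifold block (0.2 to 0.33 kg, 50 mm high): foot 46 (x) x 56 (y) x 14 mm high, upper part 46 (x) x 36 (y) x 36 mm, four dark ports on top. It stands on the vise's bed (bed 25 mm above the table), axes as the vise's, z up. Its two x faces, 46 mm apart, stand out 4 mm past the jaws on each side and are free to grip.
- pad (a point): Centre of the black pad (80 x 85 mm) on the white ledge on the chamber's -y side, on its top surface, 12 mm above the table; axes as the chamber's. The chamber's wall (cover top 100 mm high) starts 80 mm from this point towards +y.
- chamber: Fixed curing chamber: grey box 180 (x) x 200 (y) mm, 90 mm high, on a black foot, covered by a white cover. Origin on the table under the box's middle. Axes: x points from the front edge to the hinge, y towards the quadrant plate with the orange band (the plate stands 108 mm from the middle and reaches 225 mm above the table), z up.
- cover (a joint): Opening angle of the white sprung cover in rad: 0 shut, hinged along its +x edge, its front (-x) edge goes up; stop at 1.1. The orange band on the quadrant covers 0.524 to 0.698 (30 to 40 degrees), middle 0.611; the red needle on the cover's side edge shows the angle there. Spring and weight pull it shut: about 4 N upward at the bar to start it, about 5 N along its arc (8 N if pulled straight up) to hold it in the band.
- cover_bar (a point): Middle of the round blue bar (12 mm diameter, 100 mm long along the chamber's y, held by a leg at each end) on top of the cover near its front edge. Moves with the cover. Shut: 145 mm in front (-x) of the hinge axis and 45 mm above it, 135.5 mm above the table, 35 mm above the cover's top face. The bar is round and can turn in the fingers.
- cover_hinge (a point): Middle of the cover's hinge axis, which lies along the chamber's y, 90.5 mm above the table.
- spare_center (a point): Bystander: centre of a loose black plastic block of the same shape as the aluminium one, standing on the table.
- beaker: Bystander: glass beaker 80 mm across, 90 mm high; origin under its middle.
- tube: Bystander: clear jar 36 mm across, 100 mm high, blue cap; origin under its middle.
- sensor: Bystander: black flow sensor 50 x 34 x 26 mm with two blue fittings along y; origin under its middle.
- chip: Bystander: glass chip 28 x 78 x 5 mm with a red and a blue port, 25 mm high; origin under its middle.
- driver: Bystander: yellow screwdriver 170 mm long, lying.
Mind the look-alikes: they are no part of the job. Of the things like the part that bears block_center, leave any that is red or turquoise; of the rest the larger one is meant.

How it is judged:
By the outcome, as a careful person would: the job done as asked, in the order asked, and still so for the second after the job is handed in, while the arm keeps its last pose, push and grip.
It also fails if it takes over 58 s, if anything falls off the work surface, if the arm or the gripper's body presses on something with over 40 N, if the wrist force passes 120 N, or if a joint passes its speed limit or range.

## Robot

A 6-joint arm with a two-finger parallel gripper is mounted at the origin on the work surface. World frame = base frame: x ahead of the robot, y to its left, z up, the work surface at z = 0. Lengths are in mm, angles in rad, forces in N, time in s.
With the tool pointing down it reaches from about 200 to 875 mm from the base axis. Payload 3.4 kg.
Tool frame: the origin (TCP) lies at the very end of the fingers, on their centre line; the grasp point (between the pads) lies 19 mm behind it; z points along the fingers, y is the line along which they close (so a half turn about z gives the same grasp; the last joint's range is limited). The gripper opens to 94 mm and grips with 3 to 60 N. Pads are 16 mm wide; open, the fingers measure 119 mm over their backs; the gripper's body (75 mm by 177 mm) begins 78 mm behind the grasp point.
Start: joints at [-1.41, 0.276, 1.505, -0, 1.361, -0.121], TCP at [159.898, -552.36, 174.493] pointing down, gripper open.
Joint ranges: [-2.89, 2.89], [-0.75, 2.08], [0.22, 2.7], [-1.18, 4.32], [0.11, 2.71], [-2.7, 2.7]. Speed limits (rad/s): [2.57, 2.57, 3.14, 3.14, 3.14, 3.14].

## Interface

Orientations are given as a unit quaternion [x, y, z, w].
In Python, from rig import env gives the robot as it stands.
- The arm moves only by the tool jog_arm, never from a script. Its argument "deltas" is text: rows parted by semicolons, each of 4 numbers parted by spaces: the shift along the world's x, y, z in units of 0.1 m (1.0 is 0.1 m), then the turn about the world's z in units of 180 degrees (1.0 is 180 degrees). In form: dx dy dz yaw; .... A call has 1 to 12 rows; each row is the pose to reach, as a shift and turn from the pose commanded when the call began, turning the shorter way round; what a row does not reach only later rows make up. A row lasts 1/10 s, in which the tool goes at most 50 mm and 8.59 degrees, less where a joint would pass 70% of its speed; a pose out of reach is approached as far as the arm can. A call with a number of a shift or a turn outside -1 to 1 is refused whole. A call with a gripper value outside its range is refused whole. "fingers" is the gripper's target within -1 to 1 (fully open at 1, half-way at 0, shut at -1), set as the call begins (left out, the last holds). The fingers move at their own pace and stop on an object; the grip force is fixed at half the most. Time passes only in rows, so rows that repeat a pose let the fingers close. It gives the time, the measured TCP pose, the force, the opening and the grip force at its end, in the units of the state.
- env.read_state(): the state, without advancing time (a new reading comes with each control period).
- env.capture(name): name is "side" or "top" or "wrist"; returns a dict with "color" (384x512x3 uint8, red, green, blue), "z_map" (384x512 float32, mm along the optical axis (not along the pixel's ray), 0 where there is no reading), "camera_matrix" (3x3 intrinsics, pixels), "world_from_camera" (4x4, takes a point from camera to world coordinates); the wrist camera has in their place "mount" (4x4, takes a point from camera to tool coordinates, whose origin is the TCP and whose axes are the flange's). Camera axes: x right, y down, z forward; pixel columns grow to the right and rows downward; lengths in mm; the calibration is good to about 2 mm. The wrist camera is an equidistant fisheye: a pixel r from the principal point sees the ray r / f radians off the axis. A picture is of the moment at which its call begins: read the wrist's pose just before it.
- env.close_job(): hands the job in; it is judged then, once.
The state is a dict: "time_s": time; "joints": joint angles; "qd": joint speeds; "joint_efforts": joint torques, N m; "position": TCP position; "eef_rot": TCP orientation; "wrist_force": force on the tool from outside, world axes, zero at the start; "wrist_torque": the same for the moment, N m; "grip_width": opening from 0.0 (shut) to 1.0 (fully open); "gripper_force": force on a finger pad.
Only numpy, scipy, OpenCV 4.12 (cv2) and the standard library are available. Lean on these libraries where they do the work, as an engineer would, in place of code of your own. Each camera call takes 0.05 s, during which the arm holds its last target. There are 200 camera calls.

## Working session

There is one attempt and no reset: what is moved stays moved. The work goes in short steps, Python scripts to look and compute and a tool call to move; the robot and the scene stay as the last step left them, time stands still between calls to the robot, and variables do not carry over. Pictures are saved under pics/ and viewed, at most 10 in all, crops included, and the job is handed in when it is done.

Besides the shell and the picture viewer there is one more tool, called after ">>>" by a JSON object that holds its "op" and its "data", one argument or row to a line. jog_arm: Moves the arm, as the interface text tells. Its arguments: {"type":"object","properties":{"deltas":{"type":"string"},"fingers":{"type":"number"}},"required":["deltas"]}

```bash
ls; mkdir -p pics; cat > h.py <<'E'
import numpy as np, cv2, pickle
from rig import env
def shot(n,f):
    s=env.read_state(); c=env.capture(n); c['state']=s
    cv2.imwrite(f'pics/{f}.png',c['color'][:,:,::-1]); pickle.dump(c,open(f'pics/{f}.pkl','wb')); return c
def load(f): return pickle.load(open(f'pics/{f}.pkl','rb'))
def ray(c,u,v):
    K=c['camera_matrix']; d=np.array([(u-K[0,2])/K[0,0],(v-K[1,2])/K[1,1],1.]); T=c['world_from_camera']
    return T[:3,3],T[:3,:3]@d
def plane(c,u,v,z):
    o,d=ray(c,u,v); return o+d*(z-o[2])/d[2]
def cloud(c):
    K=c['camera_matrix'];Z=c['z_map'].astype(float);v,u=np.indices(Z.shape)
    P=np.stack([(u-K[0,2])/K[0,0]*Z,(v-K[1,2])/K[1,1]*Z,Z],-1); T=c['world_from_camera']
    W=P@T[:3,:3].T+T[:3,3]; W[Z==0]=np.nan; return W
E
python3 - <<'E'
from h import *
a=shot('top','t0');b=shot('side','s0')
for c in(a,b): print(c['camera_matrix'].round(1).tolist(),c['world_from_camera'].round(3).tolist())
cv2.imwrite('pics/v0.png',cv2.resize(a['color'][:,:,::-1],(800,600)))
cv2.imwrite('pics/v1.png',cv2.resize(b['color'][:,:,::-1],(800,600)))
print(env.read_state())
E
```

```text
pics
[[411.7, 0.0, 254.4], [0.0, 411.7, 188.8], [0.0, 0.0, 1.0]] [[0.027, -0.997, 0.071, 487.185], [-0.999, -0.026, 0.02, -92.906], [-0.018, -0.072, -0.997, 1116.845], [0.0, 0.0, 0.0, 1.0]]
[[399.9, 0.0, 255.0], [0.0, 399.9, 189.4], [0.0, 0.0, 1.0]] [[0.978, -0.163, 0.129, 433.652], [-0.208, -0.711, 0.672, -733.413], [-0.018, -0.684, -0.729, 806.578], [0.0, 0.0, 0.0, 1.0]]
{'time_s': 0.1, 'joints': array([-1.41000186e+00,  2.76525802e-01,  1.50596578e+00, -1.97838175e-05,
        1.36071070e+00, -1.21024247e-01]), 'qd': array([-0.00089132, -0.00114375, -0.00232665, -0.00172543, -0.00042722,
       -0.00070397]), 'joint_efforts': array([ 1.30903663e-03, -4.05456841e+01, -2.37779582e+01,  7.02732406e-02,
        2.99143558e-02, -3.88266392e-05]), 'position': array([ 159.79479433, -551.78194696,  173.71092356]), 'eef_rot': array([ 9.90088081e-01,  1.40445523e-01, -2.56735405e-05, -8.04459481e-04]), 'wrist_force': array([ 0.10771938, -0.37058227, -0.40605146]), 'wrist_torque': array([ 0.03081937,  0.02257267, -0.04212402]), 'gripper_force': 0.0, 'grip_width': 0.9994666182290979}
```

View pics/v0.png

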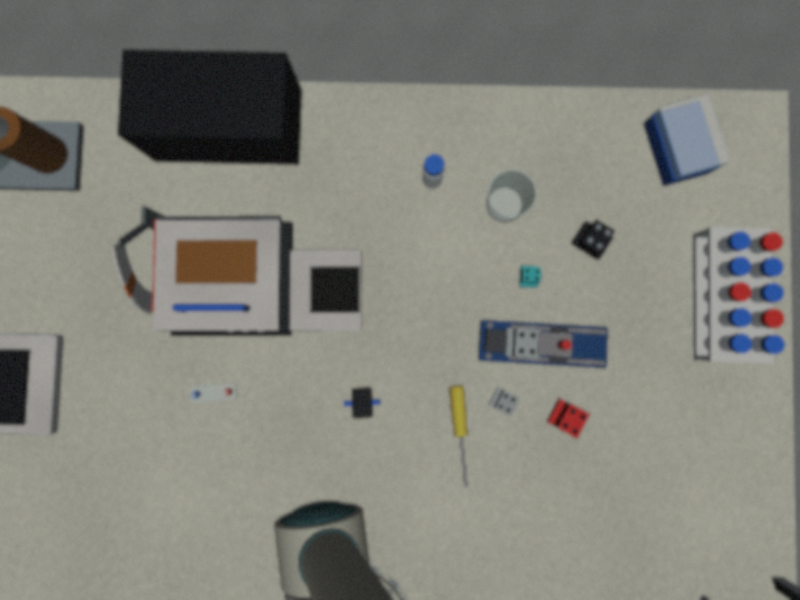

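View pics/v1.png

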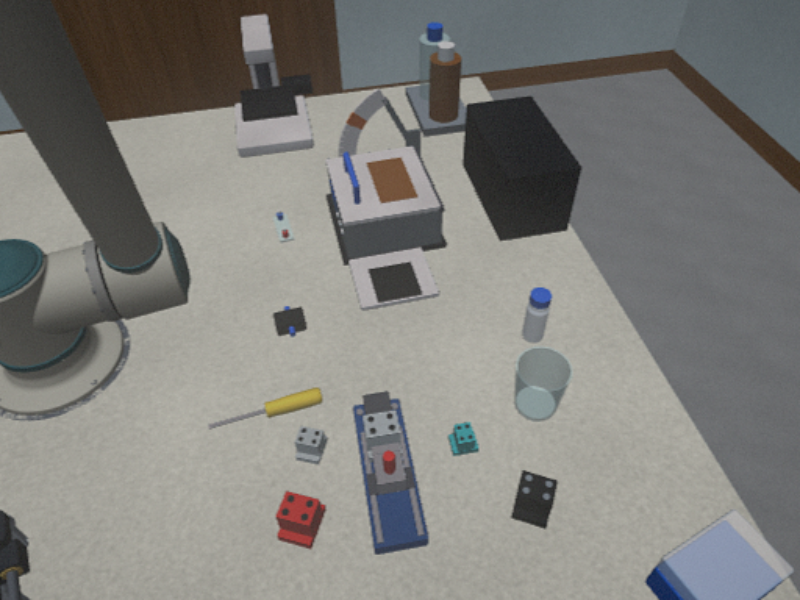

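The top view (800×600 pixels) shows:
- The vise at (543,343), with its red post at (565,345).
- The chamber at (218,275), with the blue bar from (173,307) to (249,307).
- The pad at (335,289).

Candidates for the block:
- Silver, clamped in the vise, at (525,343).
- Small silver at (504,401).
- Red at (568,418).
- Turquoise at (530,276).
- The black spare at (594,239), which is a bystander.

Red and turquoise are ruled out. Of the two silver ones, the larger one in the vise fits. I'll confirm that with a crop and measure from both views.

```bash
python3 - <<'E'
from h import *
a=load('t0');b=load('s0')
def mask(c,name):
    h=cv2.cvtColor(c['color'],cv2.COLOR_RGB2HSV).astype(int);H,S,V=h[...,0],h[...,1],h[...,2]
    if name=='blue': return (H>105)&(H<128)&(S>110)
    if name=='red': return ((H<6)|(H>172))&(S>120)
    if name=='dark': return (V<50)
def comp(c,name,x0,y0,x1,y1):
    m=mask(c,name).astype(np.uint8); k=np.zeros_like(m);k[y0:y1,x0:x1]=m[y0:y1,x0:x1]
    n,l,s,ce=cv2.connectedComponentsWithStats(k); i=1+np.argmax(s[1:,4]); return l==i,ce[i],s[i]
R={'post':('red',(350,210,372,230),(240,285,260,305)),'bar':('blue',(105,190,165,203),(215,95,235,132)),
 'pad':('dark',(190,165,235,205),(230,165,275,195)),'vise':('blue',(300,200,395,240),(220,250,280,355))}
Wa,Wb=cloud(a),cloud(b)
for n,(col,ra,rb) in R.items():
    for c,W,r,t in((a,Wa,ra,'top'),(b,Wb,rb,'side')):
        m,ce,s=comp(c,col,*r); P=W[m];P=P[~np.isnan(P[:,0])]
        rect=cv2.minAreaRect(np.argwhere(m)[:,::-1].astype(np.float32))
        print(n,t,ce.round(1),s.tolist(),'med',np.median(P,0).round(1),'zpct',np.percentile(P[:,2],[5,50,95]).round(0),[np.round(q,1) for q in rect])
    (o1,d1),(o2,d2)=[ray(c,*comp(c,col,*r)[1]) for c,r in((a,ra),(b,rb))]
    A=np.stack([d1,-d2],1);t=np.linalg.lstsq(A,o2-o1,rcond=None)[0];p,q=o1+d1*t[0],o2+d2*t[1]
    print('   tri',((p+q)/2).round(1),'gap',np.linalg.norm(p-q).round(1))
cr=np.hstack([cv2.resize(a['color'][195:275,300:400],(400,320),interpolation=cv2.INTER_CUBIC),cv2.resize(b['color'][240:340,180:305],(400,320),interpolation=cv2.INTER_CUBIC)])
cv2.imwrite('pics/v2.png',cr[:,:,::-1])
E
```

```text
post top [361.4 220.2] [358, 218, 8, 5, 33] med [ 490.  -338.    91.7] zpct [79. 92. 95.] [array([361.5, 220. ]), array([4., 7.]), np.float64(90.0)]
post side [248.2 293. ] [245, 289, 8, 13, 51] med [ 489.4 -344.3   90.7] zpct [67. 91. 93.] [array([247.1, 294.3]), array([ 6.7, 12.1]), np.float64(26.6)]
   tri [ 489.9 -340.6   83. ] gap 0.2
bar top [132.6 196.1] [111, 195, 47, 4, 144] med [532.  218.7 140.1] zpct [137. 140. 143.] [array([134. , 196.5]), array([46.,  3.]), np.float64(0.0)]
bar side [223.9 108.2] [220, 97, 9, 24, 85] med [531.9 215.8 138.2] zpct [135. 138. 141.] [array([223.7, 108.6]), array([23.7,  4.1]), np.float64(71.6)]
   tri [532.5 220.  132.5] gap 0.5
pad top [214. 185.] [200, 172, 29, 27, 780] med [573.8  38.8  11.8] zpct [ 9. 12. 16.] [array([214., 185.]), array([26., 28.]), np.float64(90.0)]
pad side [255. 169.] [255, 169, 1, 1, 1] med [591.6  78.3  11.3] zpct [11. 11. 11.] [array([255., 169.]), array([0., 0.]), np.float64(0.0)]
   tri [576.4  32.8  56.3] gap 12.5
vise top [376.7 221.4] [367, 214, 21, 16, 300] med [ 488.2 -394.9   24.4] zpct [21. 24. 28.] [array([376.8, 221.4]), array([20.5, 14.6]), np.float64(4.4)]
vise side [253.7 331.5] [235, 311, 38, 40, 750] med [ 489.1 -394.7   23.4] zpct [21. 23. 26.] [array([253.6, 330.5]), array([34.5, 33.5]), np.float64(80.8)]
   tri [ 488.2 -395.    23.8] gap 1.0
```

View pics/v2.png

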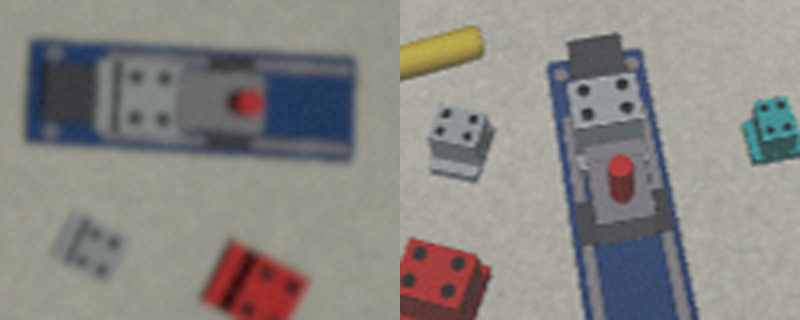

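The crop confirms it: the big silver block in the vise (crop 150,95) is larger than the loose silver one (crop 90,245). Next are the yaws, taken from world-XY outlines.

```bash
python3 - <<'E'
from h import *
a=load('t0');W=cloud(a)
def box(zl,zh,x,y,n,im=None):
    m=(W[...,2]>zl)&(W[...,2]<zh)&(W[...,0]>x[0])&(W[...,0]<x[1])&(W[...,1]>y[0])&(W[...,1]<y[1])
    if im is not None: m&=im
    m=m.astype(np.uint8); N,l,s,_=cv2.connectedComponentsWithStats(m); m=l==1+np.argmax(s[1:,4])
    P=W[m]; print(n,[np.round(q,2) for q in cv2.minAreaRect(P[:,:2].astype(np.float32))],'z',np.median(P[:,2]).round(1),len(P))
box(17,140,(430,545),(-430,-170),'vise')
box(92,109,(470,720),(80,340),'cover')
box(7,20,(500,640),(-10,80),'ledge')
g=a['color'].max(2)<60
box(5,20,(520,640),(-10,100),'pad',g)
# vise outline by colour, rays onto z=25
h=cv2.cvtColor(a['color'],cv2.COLOR_RGB2HSV).astype(int);m=(h[...,0]>105)&(h[...,0]<128)&(h[...,1]>90)
k=np.zeros_like(m);k[200:240,300:395]=m[200:240,300:395]
pts=np.argwhere(k)[:,::-1]; P=np.array([plane(a,u,v,25)[:2] for u,v in pts],np.float32)
print('vise col',[np.round(q,2) for q in cv2.minAreaRect(P)])
m=(h[...,0]>105)&(h[...,0]<128)&(h[...,1]>100)
k=np.zeros_like(m);k[190:203,105:165]=m[190:203,105:165]
P=np.array([plane(a,u,v,135.5)[:2] for v,u in np.argwhere(k)],np.float32);print('bar',[np.round(q,2) for q in cv2.minAreaRect(P)],cv2.fitLine(P,2,0,.01,.01).ravel())
g&=True;k=np.zeros_like(g);k[168:204,196:232]=g[168:204,196:232]
P=np.array([plane(a,u,v,12)[:2] for v,u in np.argwhere(k)],np.float32);print('pad',[np.round(q,2) for q in cv2.minAreaRect(P)])
E
```

```text
vise [array([ 491.11, -318.93]), array([215.74,  69.84]), np.float64(88.25)] z 28.5 2160
cover [array([595.49, 223.32]), array([192.19, 209.16]), np.float64(1.55)] z 99.7 5678
ledge [array([572.74,  38.17]), array([133.43,  86.25]), np.float64(1.21)] z 11.7 1560
pad [array([573.9 ,  39.21]), array([71.05, 76.78]), np.float64(1.6)] z 11.8 781
vise col [array([ 494.56, -316.51]), array([ 63.17, 210.42]), np.float64(1.54)]
bar [array([531.29, 215.6 ]), array([  7.22, 111.08]), np.float64(1.51)] [ 2.7388800e-02 -9.9962485e-01  5.3129059e+02  2.1684250e+02]
pad [array([573.73,  39.02]), array([70.42, 76.26]), np.float64(1.52)]
```

>>> {"op": "jog_arm", "data": {
  "deltas": "0.2 0.13 0 0.04; 0.4 0.26 0 0.08; 0.6 0.4 0 0.12; 0.83 0.53 0 0.16; 0.83 0.53 0 0.2; 0.83 0.53 0 0.2",
  "fingers": 1
}}

```text
time_s: 0.7
position: [243.4, -498.6, 174.1]
eef_rot: [0.898, 0.44, 0.0, -0.0]
wrist_force: [-0.1, -0.3, 0.2]
grip_width: 1.005
gripper_force: 0.0
```

>>> {"op": "jog_arm", "data": {
  "deltas": "0.2 0.13 0 0.04; 0.4 0.26 0 0.08; 0.6 0.4 0 0.12; 0.83 0.53 0 0.16; 0.83 0.53 0 0.2; 0.83 0.53 0 0.2"
}}

```text
time_s: 1.3
position: [325.9, -446.2, 174.2]
eef_rot: [0.719, 0.695, -0.0, -0.0]
wrist_force: [-0.9, -0.1, -0.1]
grip_width: 1.001
gripper_force: 0.0
```

>>> {"op": "jog_arm", "data": {
  "deltas": "0.2 0.13 0 0; 0.4 0.26 0 0; 0.6 0.4 0 0; 0.83 0.53 0 0; 0.83 0.53 0 0"
}}

```text
time_s: 1.8
position: [410.4, -392.6, 174.2]
eef_rot: [0.719, 0.695, 0.001, 0.0]
wrist_force: [-0.4, -0.7, 0.2]
grip_width: 0.996
gripper_force: 0.0
```

>>> {"op": "jog_arm", "data": {
  "deltas": "0.2 0.13 0 0; 0.4 0.26 0 0; 0.6 0.4 0 0; 0.8 0.52 0 0; 0.8 0.52 0 0; 0.8 0.52 0 0"
}}

```text
time_s: 2.4
position: [487.7, -342.3, 174.2]
eef_rot: [0.719, 0.695, -0.001, -0.0]
wrist_force: [0.1, 0.1, -0.2]
grip_width: 1.003
gripper_force: 0.0
```

```bash
python3 - <<'E'
from h import *
c=shot('wrist','w0');print(c['state']['position'],c['state']['eef_rot'],c['camera_matrix'],c['mount'].round(3).tolist())
cv2.imwrite('pics/v3.png',cv2.resize(c['color'][:,:,::-1],(800,600)))
E
```

```text
[ 487.74293411 -342.29523001  174.19581856] [ 7.19172519e-01  6.94831112e-01 -7.11272348e-04 -3.27612900e-04] [[297.31863964   0.         259.02083637]
 [  0.         297.31863964 197.54836741]
 [  0.           0.           1.        ]] [[0.001, -0.96, -0.281, 82.657], [1.0, 0.001, 0.0, 0.543], [0.0, -0.281, 0.96, -211.063], [0.0, 0.0, 0.0, 1.0]]
```

View pics/v3.png

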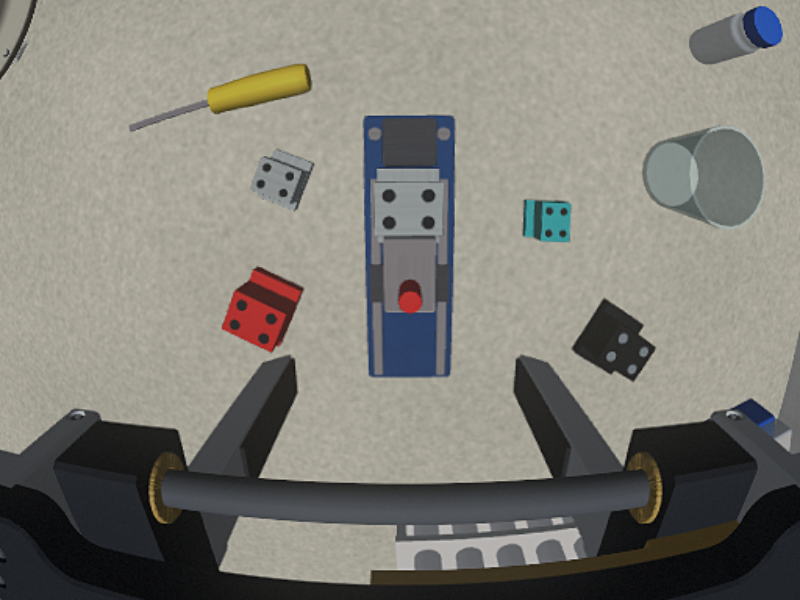

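The wrist view shows the vise upright in the frame, with the post top at (410,299), the block's ports around (408,210) and the jaw shut against the block. I'll convert these pixels to positions.

```bash
cat >> h.py <<'E'
from scipy.spatial.transform import Rotation as Ro
def wT(c):
    T=np.eye(4);T[:3,:3]=Ro.from_quat(c['state']['eef_rot']).as_matrix();T[:3,3]=c['state']['position'];return T@c['mount']
def wray(c,u,v):
    K=c['camera_matrix'];x,y=u-K[0,2],v-K[1,2];r=np.hypot(x,y)+1e-9;t=r/K[0,0]
    d=np.array([x/r*np.sin(t),y/r*np.sin(t),np.cos(t)]);d/=d[2];T=wT(c);return T[:3,3],T[:3,:3]@d
def wplane(c,u,v,z):
    o,d=wray(c,u,v);return o+d*(z-o[2])/d[2]
def wdep(c,u,v):
    o,d=wray(c,u,v);return o+d*c['z_map'][int(round(v)),int(round(u))]
E
python3 - <<'E'
from h import *
c=load('w0');I=c['color']
h=cv2.cvtColor(I,cv2.COLOR_RGB2HSV)
m=((h[...,0]<6)|(h[...,0]>172))&(h[...,1]>150)&(h[...,2]>150);k=np.zeros_like(m);k[170:205,245:280]=m[170:205,245:280]
ce=np.argwhere(k).mean(0)[::-1];print('post',ce,wplane(c,*ce,93),wdep(c,*ce))
g=(I.max(2)<90).astype(np.uint8);k=np.zeros_like(g);k[117:151,241:283]=g[117:151,241:283]
n,l,s,q=cv2.connectedComponentsWithStats(k)
pp=[]
for i in range(1,n):
    if 10<s[i,4]<80: p=wplane(c,*q[i],75);pp.append(p);print('port',q[i].round(1),s[i,4],p.round(1))
print('ports mean',np.mean(pp,0).round(1))
for u,v in((261,120),(261,134),(261,113),(245,134),(278,134),(262,160)):print((u,v),wdep(c,u,v).round(1))
m=(h[...,0]>105)&(h[...,0]<128)&(h[...,1]>110);k=np.zeros_like(m);k[70:245,228:295]=m[70:245,228:295]
P=np.array([wplane(c,u,v,25)[:2] for v,u in np.argwhere(k)],np.float32);print('vise',[np.round(x,2) for x in cv2.minAreaRect(P)])
t,s_=load('t0'),load('s0')
E
```

```text
post [262.0472973  193.00675676] [ 491.3227643  -340.62583859   93.        ] [ 491.32299282 -340.47069031   93.55950393]
port [248.4 124.7] 55 [ 479.5 -271.8   75. ]
port [273.8 124.7] 53 [ 505.8 -272.6   75. ]
port [248.6 142.2] 53 [ 479.  -290.1   75. ]
port [273.6 142. ] 55 [ 505.1 -290.8   75. ]
ports mean [ 492.3 -281.3   75. ]
(261, 120) [ 492.7 -267.3   76.2]
(261, 134) [ 492.2 -282.    75.1]
(261, 113) [ 493.1 -260.1   39.4]
(245, 134) [ 475.8 -281.2   78.2]
(278, 134) [ 509.8 -282.4   75.7]
(262, 160) [ 492.4 -312.4   57.2]
vise [array([ 492.04, -318.29]), array([212.18,  68.93]), np.float64(88.2)]
```

>>> {"op": "jog_arm", "data": {
  "deltas": "0.03 0.01 -0.2 0; 0.03 0.01 -0.4 0; 0.03 0.01 -0.6 0; 0.03 0.01 -0.8 0; 0.03 0.01 -1 0; 0.03 0.01 -1 0; 0.03 0.01 -1 0"
}}

```text
time_s: 3.15
position: [491.0, -341.2, 74.7]
eef_rot: [0.719, 0.695, -0.0, -0.0]
wrist_force: [0.6, -0.3, -0.4]
grip_width: 0.998
gripper_force: 0.0
```

>>> {"op": "jog_arm", "data": {
  "deltas": "0 0 -0.06 0; 0 0 -0.12 0; 0 0 -0.12 0; 0 0 -0.12 0"
}}

```text
time_s: 3.55
position: [491.9, -340.4, 62.6]
eef_rot: [0.718, 0.696, 0.0, 0.0]
wrist_force: [-0.2, -0.1, -0.1]
grip_width: 0.999
gripper_force: 0.0
```

>>> {"op": "jog_arm", "data": {
  "deltas": "0 0 0 0; 0 0 0 0; 0 0 0 0; 0 0 0 0; 0 0 0 0; 0 0 0 0; 0 0 0 0; 0 0 0 0; 0 0 0 0; 0 0 0 0",
  "fingers": -1
}}

```text
time_s: 4.55
position: [491.9, -340.4, 62.5]
eef_rot: [0.718, 0.696, 0.0, 0.0]
wrist_force: [0.2, 0.1, -0.0]
grip_width: 0.185
gripper_force: 0.0
```

>>> {"op": "jog_arm", "data": {
  "deltas": "0 0 0 0; 0 0 0 0; 0 0 0 0"
}}

```text
time_s: 4.85
position: [491.9, -340.4, 62.5]
eef_rot: [0.718, 0.696, 0.0, 0.0]
wrist_force: [0.3, 0.8, 1.0]
grip_width: 0.01
gripper_force: 0.0
```

>>> {"op": "jog_arm", "data": {
  "deltas": "0 -0.04 0 0; 0 -0.1 0 0; 0 -0.15 0 0; -0.01 -0.2 0 0; -0.01 -0.25 0 0; -0.01 -0.3 0 0; -0.01 -0.35 0 0; -0.01 -0.4 0 0; -0.01 -0.44 0 0; -0.01 -0.47 0 0; -0.01 -0.47 0 0; -0.01 -0.47 0 0"
}}

```text
time_s: 6.05
position: [490.8, -387.2, 62.4]
eef_rot: [0.718, 0.696, 0.0, -0.0]
wrist_force: [-0.7, 0.5, 0.3]
grip_width: 0.008
gripper_force: 0.0
```

The grip closed on nothing, so I'm looking before going further.

```bash
python3 - <<'E'
from h import *
c=shot('wrist','w1');b=shot('side','s1')
cr=np.hstack([cv2.resize(c['color'],(440,330)),cv2.resize(b['color'][220:340,180:310],(358,330))])
cv2.imwrite('pics/v4.png',cr[:,:,::-1])
E
```

```text
(no output)
```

View pics/v4.png

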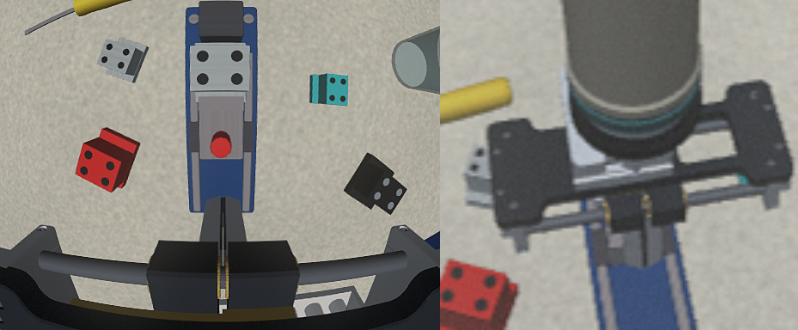

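```bash
python3 - <<'E'
from h import *
c=load('w1');M=np.linalg.inv(c['mount']);K=c['camera_matrix']
def proj(p):
    q=M@np.r_[p,1];r=np.hypot(q[0],q[1]);t=np.arctan2(r,q[2]);return K[0,2]+K[0,0]*t*q[0]/r,K[1,2]+K[0,0]*t*q[1]/r
print('TCP px',proj([0,0,0]),proj([0,0,-19]))
h=cv2.cvtColor(c['color'],cv2.COLOR_RGB2HSV)
m=((h[...,0]<6)|(h[...,0]>172))&(h[...,1]>150)&(h[...,2]>150);k=np.zeros_like(m);k[140:190,240:275]=m[140:190,240:275]
ce=np.argwhere(k).mean(0)[::-1];print('post',ce,wplane(c,*ce,93),wdep(c,*ce))
print(c['state']['position'],c['state']['eef_rot'],c['state']['joints'])
for v in range(222,262,4):print(v,wdep(c,258,v).round(1),wdep(c,252,v).round(1),wdep(c,265,v).round(1))
t=load('s1');W=cloud(t)
# red in top now
I=c['color'][215:300:3,225:300];cv2.imwrite('pics/x.png',I)
E
```

```text
TCP px (np.float64(258.26611749210105), np.float64(223.76617242924942)) (np.float64(258.195483348037), np.float64(233.6198024832601))
post [256.48617512 171.38709677] [ 491.30586753 -340.61785387   93.        ] [ 491.31098189 -340.55112272   93.33533268]
[ 490.82170855 -387.23151328   62.42032339] [ 7.18479429e-01  6.95548193e-01  7.94396120e-05 -1.24135076e-04] [-7.79312036e-01  4.27469041e-01  1.56117376e+00  1.79829922e-04
  1.15319452e+00 -7.46953904e-01]
222 [ 490.1 -400.    25.3] [ 484.7 -399.7   25.7] [ 496.3 -400.2   25.3]
226 [ 489.9 -404.1   24.7] [ 484.6 -403.2   26.5] [ 496.2 -403.9   25.7]
230 [ 491.  -378.7   95.2] [ 487.3 -377.1   98.9] [ 495.5 -377.4   98.8]
234 [ 491.  -378.6  102.2] [ 487.4 -377.   105.6] [ 495.4 -377.2  105.8]
238 [ 491.  -379.1  107.2] [ 487.5 -377.2  111.1] [ 495.3 -377.3  111.4]
242 [ 491.1 -379.1  113. ] [ 487.7 -376.9  117.5] [ 495.2 -377.6  116.4]
246 [ 491.1 -378.9  118.9] [ 487.8 -376.7  123.3] [ 495.1 -377.8  121.4]
250 [ 491.1 -378.4  125. ] [ 487.9 -377.1  127.6] [ 495.  -377.   128.2]
254 [ 491.2 -378.2  130.4] [ 488.1 -376.5  133.4] [ 494.9 -377.   133. ]
258 [ 491.1 -378.8  133.8] [ 488.1 -376.9  137.3] [ 494.8 -377.4  136.8]
```

```bash
python3 - <<'E'
from h import *
c=load('w0')
def cl(c):
    out=np.full((384,512,3),np.nan)
    for v in range(384):
        for u in range(512):
            if c['z_map'][v,u]>0: out[v,u]=wdep(c,u,v)
    return out
for f in('w0','w1'):
    c=load(f);W=cl(c);p=c['state']['position'];D=W-p
    m=(abs(D[...,0])<70)&(abs(D[...,1])<25)&(D[...,2]<90)&(D[...,2]>-60+ (0 if f=='w1' else 0))
    if f=='w1': m&=(abs(D[...,0])<30)&(W[...,2]>35)
    else: m&=(W[...,2]>120)
    Q=D[m];print(f,len(Q),'lowest rel z',np.sort(Q[:,2])[:8].round(1),'pct',np.percentile(Q[:,2],[1,5]).round(1))
    print(Q[np.argsort(Q[:,2])[:6]].round(1).tolist())
b=load('s1');W=cloud(b);D=W-load('w1')['state']['position']
m=(abs(D[...,0])<30)&(abs(D[...,1])<20)&(W[...,2]>35)&(D[...,2]<120);Q=D[m];print('side lowest',np.sort(Q[:,2])[:10].round(1)); print(Q[np.argsort(Q[:,2])[:8]].round(1).tolist())
s=load('w0')['state'];print(s['joints'],s['position'])
E
```

```text
w0 3289 lowest rel z [30.8 31.  31.3 31.6 31.9 32.1 32.3 32.4] pct [33.2 37.9]
[[48.2, 6.4, 30.8], [-46.9, 0.0, 31.0], [-46.4, 9.7, 31.3], [47.9, -3.6, 31.6], [47.8, -2.7, 31.9], [-46.8, -1.0, 32.1]]
w1 1978 lowest rel z [32.2 32.2 32.3 32.6 32.7 32.7 32.8 32.8] pct [34.6 39.7]
[[-1.1, 9.7, 32.2], [4.1, 9.5, 32.2], [-2.4, 9.8, 32.3], [0.8, 8.4, 32.6], [-0.5, 8.4, 32.7], [2.1, 8.4, 32.7]]
side lowest [28.7 30.6 31.7 31.9 33.2 34.2 34.2 34.6 35.  35.7]
[[-0.1, -7.4, 28.7], [3.4, -9.1, 30.6], [-2.2, -8.4, 31.7], [-4.5, -10.1, 31.9], [-4.2, -8.7, 33.2], [-6.5, -10.7, 34.2], [-0.2, -8.1, 34.2], [5.3, -9.5, 34.6]]
[-7.27687851e-01  3.08090664e-01  1.45887542e+00 -1.39607810e-03
  1.37538663e+00 -6.92990598e-01] [ 487.74293411 -342.29523001  174.19581856]
```

Both cameras put the real fingertips about 30 mm above the reported TCP, so the fingers closed just over the top of the post. From here I subtract 30 mm from all target heights. Nothing in the scene was moved. I'll back up, reopen and go down again.

>>> {"op": "jog_arm", "data": {
  "deltas": "0 0 0.15 0; 0 0 0.3 0; 0.01 0.15 0.3 0; 0.01 0.3 0.3 0; 0.01 0.47 0.3 0; 0.01 0.47 0.3 0; 0.01 0.47 0.3 0; 0.01 0.47 0.3 0; 0.01 0.47 0.3 0; 0.01 0.47 0.3 0; 0.01 0.47 0.3 0; 0.01 0.47 0.3 0",
  "fingers": 1
}}

```text
time_s: 7.35
position: [491.8, -340.6, 92.4]
eef_rot: [0.719, 0.695, 0.0, 0.0]
wrist_force: [0.4, 0.3, 0.1]
grip_width: 0.978
gripper_force: 0.0
```

>>> {"op": "jog_arm", "data": {
  "deltas": "0 0 -0.1 0; 0 0 -0.2 0; 0 0 -0.3 0; 0 0 -0.4 0; 0 0 -0.5 0; 0 0 -0.61 0; 0 0 -0.61 0; 0 0 -0.61 0"
}}

```text
time_s: 8.15
position: [491.8, -340.3, 31.1]
eef_rot: [0.718, 0.696, 0.0, -0.0]
wrist_force: [-0.9, -0.0, 0.1]
grip_width: 1.002
gripper_force: 0.0
```

>>> {"op": "jog_arm", "data": {
  "deltas": "0 0 0 0; 0 0 0 0; 0 0 0 0; 0 0 0 0; 0 0 0 0; 0 0 0 0; 0 0 0 0; 0 0 0 0; 0 0 0 0; 0 0 0 0; 0 0 0 0",
  "fingers": -1
}}

```text
time_s: 9.25
position: [490.8, -340.3, 31.4]
eef_rot: [0.718, 0.696, -0.001, -0.001]
wrist_force: [-2.7, -0.9, 1.7]
grip_width: 0.165
gripper_force: 30.0
```

>>> {"op": "jog_arm", "data": {
  "deltas": "0 -0.04 0 0; 0 -0.1 0 0; 0 -0.15 0 0; -0.01 -0.2 0 0; -0.01 -0.25 0 0; -0.01 -0.3 0 0; -0.01 -0.35 0 0; -0.01 -0.4 0 0; -0.01 -0.43 0 0; -0.01 -0.45 0 0; -0.01 -0.46 0 0; -0.01 -0.46 0 0"
}}

```text
time_s: 10.45
position: [489.4, -381.7, 31.4]
eef_rot: [0.719, 0.695, 0.002, -0.004]
wrist_force: [-2.3, 11.1, 6.7]
grip_width: 0.163
gripper_force: 30.0
```

>>> {"op": "jog_arm", "data": {
  "deltas": "0 -0.02 0 0; 0 -0.03 0 0; 0 -0.03 0 0; 0 -0.03 0 0; 0 -0.03 0 0"
}}

```text
time_s: 10.95
position: [489.4, -381.5, 31.3]
eef_rot: [0.719, 0.695, 0.003, -0.006]
wrist_force: [-1.8, 16.1, 9.3]
grip_width: 0.164
gripper_force: 30.0
```

It stalls with force rising, so it's probably at the stop. I'll release, rise and measure the post.

>>> {"op": "jog_arm", "data": {
  "deltas": "0 0.04 0 0; 0 0.04 0 0; 0 0.04 0 0; 0 0.04 0 0; 0 0.04 0 0; 0 0.04 0 0; 0 0.04 0 0",
  "fingers": 1
}}

```text
time_s: 11.65
position: [490.9, -385.6, 31.4]
eef_rot: [0.719, 0.695, 0.0, 0.0]
wrist_force: [0.3, 0.3, -0.8]
grip_width: 0.723
gripper_force: 0.0
```

>>> {"op": "jog_arm", "data": {
  "deltas": "0 0 0.2 0; 0 0 0.4 0; 0 0 0.6 0; 0 0 0.8 0; 0 0 0.95 0; 0 0 0.95 0; 0 0 0.95 0"
}}

```text
time_s: 12.35
position: [490.8, -385.3, 126.3]
eef_rot: [0.718, 0.696, 0.0, 0.0]
wrist_force: [-0.5, -0.3, -0.7]
grip_width: 0.999
gripper_force: 0.0
```

```bash
python3 - <<'E'
from h import *
c=shot('wrist','w2');print(c['state']['position'])
h=cv2.cvtColor(c['color'],cv2.COLOR_RGB2HSV)
m=((h[...,0]<6)|(h[...,0]>172))&(h[...,1]>150)&(h[...,2]>150);k=np.zeros_like(m);k[120:250,235:285]=m[120:250,235:285]
ce=np.argwhere(k).mean(0)[::-1];print('post',ce,wplane(c,*ce,93),wdep(c,*ce))
cv2.imwrite('pics/v5.png',cv2.resize(c['color'][:,:,::-1],(640,480)))
E
```

```text
[ 490.78365755 -385.2852371   126.27446153]
post [257.28708134 206.48803828] [ 489.9504895  -382.26113326   93.        ] [ 489.97015131 -381.87300313   94.19155315]
```

View pics/v5.png

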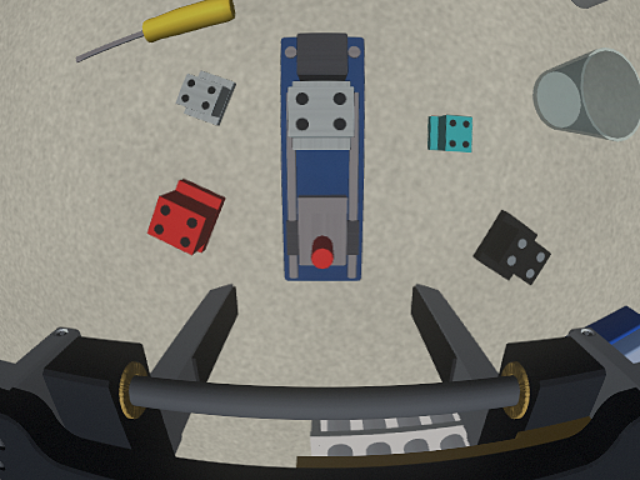

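Initially the post axis sat 59.3 mm from the block's centre. When shut it should be 56 mm (18 + 30 + 8), so the jaw started about 3.3 mm open. Adding the 41.6 mm it moved gives 44.9 mm, so it's fully open at the hard stop. The picture shows the gap between the block (322,110) and the jaw (322,230). Next I go above the block and recheck its position.

>>> {"op": "jog_arm", "data": {
  "deltas": "0.01 0.25 0 0; 0.01 0.5 0 0; 0.01 0.75 0 0; 0.01 1 0 0; 0.01 1 0 0; 0.01 1 0 0"
}}

```text
time_s: 13.0
position: [491.6, -285.2, 125.7]
eef_rot: [0.718, 0.696, -0.0, -0.0]
wrist_force: [-0.5, 0.6, 0.0]
grip_width: 0.998
gripper_force: 0.0
```

```bash
python3 - <<'E'
from h import *
c=load('w2');I=c['color']
g=(I.max(2)<90).astype(np.uint8);k=np.zeros_like(g);k[66:110,232:282]=g[66:110,232:282]
n,l,s,q=cv2.connectedComponentsWithStats(k);pp=[]
for i in range(1,n):
    if 20<s[i,4]<150: p=wplane(c,*q[i],75);pp.append(p);print(q[i].round(1),s[i,4],p.round(1))
print(np.mean(pp,0).round(1),env.read_state()['position'])
E
```

```text
[241.3  78.5] 80 [ 479.6 -271.7   75. ]
[271.4  78.5] 79 [ 505.6 -272.6   75. ]
[241.4  99. ] 77 [ 479.1 -290.    75. ]
[271.4  99. ] 77 [ 505.1 -290.8   75. ]
[ 492.3 -281.3   75. ] [ 491.6015059  -285.15648372  125.69969379]
```

>>> {"op": "jog_arm", "data": {
  "deltas": "0.01 0.04 -0.2 0; 0.01 0.04 -0.4 0; 0.01 0.04 -0.6 0; 0.01 0.04 -0.8 0; 0.01 0.04 -0.9 0; 0.01 0.04 -0.9 0"
}}

```text
time_s: 13.6
position: [491.8, -281.5, 34.7]
eef_rot: [0.719, 0.695, -0.0, -0.002]
wrist_force: [-0.6, -0.1, 0.1]
grip_width: 1.0
gripper_force: 0.0
```

>>> {"op": "jog_arm", "data": {
  "deltas": "0 0 -0.1 0; 0 0 -0.2 0; 0 0 -0.3 0; 0 0 -0.32 0; 0 0 -0.32 0; 0 0 -0.32 0"
}}

```text
time_s: 14.2
position: [493.1, -281.5, 4.7]
eef_rot: [0.718, 0.696, 0.0, 0.0]
wrist_force: [0.5, -0.2, -0.4]
grip_width: 0.995
gripper_force: 0.0
```

>>> {"op": "jog_arm", "data": {
  "deltas": "0 0 0 0; 0 0 0 0; 0 0 0 0; 0 0 0 0; 0 0 0 0; 0 0 0 0; 0 0 0 0; 0 0 0 0; 0 0 0 0; 0 0 0 0",
  "fingers": -1
}}

```text
time_s: 15.2
position: [492.4, -281.3, 4.5]
eef_rot: [0.718, 0.696, -0.0, -0.0]
wrist_force: [-2.5, -0.1, 2.2]
grip_width: 0.485
gripper_force: 30.0
```

>>> {"op": "jog_arm", "data": {
  "deltas": "0 0 0.05 0; 0 0 0.1 0; 0 0 0.2 0; 0 0 0.3 0; 0 0 0.4 0; 0 0 0.5 0; 0 0 0.6 0; 0 0 0.7 0; 0 0 0.7 0"
}}

```text
time_s: 16.1
position: [494.0, -282.1, 76.4]
eef_rot: [0.718, 0.696, 0.0, 0.002]
wrist_force: [0.1, -0.4, -2.5]
grip_width: 0.487
gripper_force: 30.0
```

```bash
python3 - <<'E'
from h import *
t=load('t0')
c=shot('wrist','w3');print(c['state']['position'],c['state']['wrist_force'],c['state']['gripper_force'],c['state']['grip_width'])
for u,v in((200,171),(228,171),(200,199),(228,199)):print(plane(t,u,v,12).round(1))
# edges of ledge: bright region rays onto 12
I=t['color'].astype(int)
print(I[185,180:236,0].tolist());print(I[155:220,214,0].tolist())
E
```

```text
[ 494.00321364 -282.14714313   76.36902532] [ 0.0684401  -0.35361373 -2.53200077] 29.998653307557106 0.48721939514593465
[610.6  78.2  12. ]
[612.6   2.3  12. ]
[534.8  75.4  12. ]
[ 5.369e+02 -1.000e-01  1.200e+01]
[38, 33, 35, 42, 59, 101, 135, 150, 152, 154, 155, 157, 152, 155, 157, 157, 153, 145, 117, 76, 39, 27, 35, 25, 25, 29, 27, 27, 29, 24, 32, 30, 25, 24, 23, 26, 26, 30, 32, 19, 28, 22, 31, 32, 31, 12, 28, 31, 44, 77, 111, 123, 140, 145, 149, 150]
[148, 148, 148, 146, 143, 149, 156, 160, 157, 157, 156, 159, 157, 154, 142, 112, 72, 33, 22, 24, 26, 27, 25, 30, 30, 26, 31, 24, 35, 31, 23, 26, 25, 31, 34, 22, 27, 33, 28, 26, 24, 27, 31, 40, 85, 126, 152, 158, 159, 157, 157, 156, 159, 160, 159, 156, 155, 154, 155, 152, 153, 151, 150, 149, 151]
```

>>> {"op": "jog_arm", "data": {
  "deltas": "0.03 0.1 0.1 0; 0.07 0.27 0.2 0.01; 0.12 0.45 0.2 0.02; 0.16 0.63 0.2 0.02; 0.2 0.8 0.2 0.02; 0.2 0.8 0.2 0.02"
}}

```text
time_s: 16.75
position: [513.2, -197.9, 95.0]
eef_rot: [0.695, 0.719, 0.001, -0.001]
wrist_force: [-0.1, -0.9, -2.6]
grip_width: 0.488
gripper_force: 30.0
```

>>> {"op": "jog_arm", "data": {
  "deltas": "0.03 0.1 0 0; 0.07 0.27 0 0; 0.12 0.45 0 0; 0.16 0.63 0 0; 0.2 0.8 0 0; 0.2 0.8 0 0"
}}

```text
time_s: 17.35
position: [533.2, -119.4, 94.6]
eef_rot: [0.696, 0.719, 0.0, -0.0]
wrist_force: [-1.0, -0.4, -2.1]
grip_width: 0.491
gripper_force: 30.0
```

>>> {"op": "jog_arm", "data": {
  "deltas": "0.03 0.1 0 0; 0.07 0.27 0 0; 0.12 0.45 0 0; 0.16 0.63 0 0; 0.2 0.8 0 0; 0.2 0.8 0 0"
}}

```text
time_s: 17.95
position: [553.3, -40.0, 94.5]
eef_rot: [0.696, 0.718, 0.0, -0.0]
wrist_force: [-0.6, -0.5, -2.2]
grip_width: 0.488
gripper_force: 30.0
```

>>> {"op": "jog_arm", "data": {
  "deltas": "0.03 0.1 0 0; 0.07 0.27 0 0; 0.12 0.45 0 0; 0.16 0.63 0 0; 0.2 0.8 0 0; 0.2 0.8 0 0; 0.2 0.8 0 0"
}}

```text
time_s: 18.65
position: [572.8, 38.0, 94.4]
eef_rot: [0.696, 0.718, -0.0, 0.0]
wrist_force: [0.3, 0.6, -2.2]
grip_width: 0.491
gripper_force: 30.0
```

```bash
python3 - <<'E'
from h import *
c=shot('wrist','w4');s=c['state'];print(s['position'],s['eef_rot'],s['wrist_force'])
cv2.imwrite('pics/v6.png',cv2.resize(c['color'][:,:,::-1],(640,480)))
E
```

```text
[572.81572053  38.03304417  94.38315458] [ 6.96144108e-01  7.17901924e-01 -4.12455389e-04  1.95758231e-04] [ 0.33308262  0.60054513 -2.21678414]
```

View pics/v6.png

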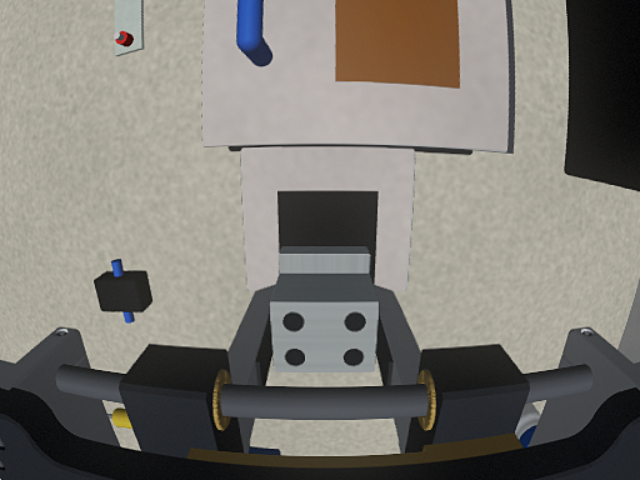

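The wrist view shows the block upright in the fingers (ports around (323,340)), over the pad (far edge at row 190, columns 278–378). I'll check the pad centre from here.

```bash
python3 - <<'E'
from h import *
c=load('w4');k=.8
for u,v in((278,192),(378,192),(277,240),(378,240)):print(wplane(c,u*k,v*k,12).round(1), wdep(c,u*k+4,v*k+4).round(1))
for u,v in((248,50),(256,50),(240,5),(262,55)):print('bar',wdep(c,u*k,v*k).round(1))
E
```

```text
[535.5  79.1  12. ] [539.7  75.3  12.9]
[615.4  81.7  12. ] [619.3  78.2  14.4]
[534.8  39.3  12. ] [539.2  35.6  13.6]
[618.  42.  12.] [622.2  38.3  13.6]
bar [535.5 162.6 138.1]
bar [538.6 163.2 135.2]
bar [531.1 184.6 140.4]
bar [539.2 163.8 121.9]
```

>>> {"op": "jog_arm", "data": {
  "deltas": "0.01 0 -0.1 0; 0.02 0 -0.3 0; 0.02 0 -0.5 0; 0.02 0 -0.7 0; 0.02 0 -0.85 0; 0.02 0 -0.95 0; 0.02 0 -0.97 0; 0.02 0 -0.98 0; 0.02 0 -0.99 0; 0.02 0 -0.99 0"
}}

```text
time_s: 19.7
position: [575.5, 38.6, -3.8]
eef_rot: [0.696, 0.718, 0.0, 0.001]
wrist_force: [0.5, -0.2, -2.6]
grip_width: 0.489
gripper_force: 30.0
```

>>> {"op": "jog_arm", "data": {
  "deltas": "0 0 -0.01 0; 0 0 -0.02 0; 0 0 -0.03 0; 0 0 -0.03 0; 0 0 -0.03 0"
}}

```text
time_s: 20.2
position: [574.9, 38.7, -7.5]
eef_rot: [0.696, 0.718, 0.0, 0.0]
wrist_force: [0.2, 0.4, -2.5]
grip_width: 0.488
gripper_force: 30.0
```

>>> {"op": "jog_arm", "data": {
  "deltas": "0 0 -0.005 0; 0 0 -0.01 0; 0 0 -0.015 0; 0 0 -0.015 0; 0 0 -0.015 0"
}}

```text
time_s: 20.7
position: [574.9, 38.7, -8.5]
eef_rot: [0.696, 0.718, 0.0, 0.0]
wrist_force: [-0.5, 0.8, 4.1]
grip_width: 0.491
gripper_force: 30.0
```

Touchdown: the force went from −2.5 to +4.1 N. Releasing.

>>> {"op": "jog_arm", "data": {
  "deltas": "0 0 0 0; 0 0 0 0; 0 0 0 0; 0 0 0 0; 0 0 0 0; 0 0 0 0; 0 0 0 0; 0 0 0 0",
  "fingers": 1
}}

```text
time_s: 21.5
position: [574.9, 38.7, -9.0]
eef_rot: [0.696, 0.718, 0.0, 0.0]
wrist_force: [-0.8, 1.6, 0.8]
grip_width: 0.998
gripper_force: 0.0
```

>>> {"op": "jog_arm", "data": {
  "deltas": "0 0 0.1 0; 0 0 0.3 0; 0 0 0.5 0; 0 0 0.7 0; 0 0 0.9 0; 0 0 1 0; 0 0 1 0"
}}

```text
time_s: 22.2
position: [576.2, 38.6, 93.0]
eef_rot: [0.696, 0.718, 0.001, 0.002]
wrist_force: [-0.8, 0.2, 0.8]
grip_width: 1.004
gripper_force: 0.0
```

>>> {"op": "jog_arm", "data": {
  "deltas": "0 0 0.2 0; 0 0 0.4 0; 0 0 0.6 0; 0 0 0.8 0; 0 0 0.8 0; 0 0 0.8 0"
}}

```text
time_s: 22.8
position: [574.4, 38.6, 169.9]
eef_rot: [0.696, 0.718, -0.0, -0.0]
wrist_force: [0.1, -0.3, -1.0]
grip_width: 1.0
gripper_force: 0.0
```

```bash
python3 - <<'E'
from h import *
c=shot('wrist','w5');s=c['state'];print(s['position'],s['eef_rot'])
cv2.imwrite('pics/v7.png',cv2.resize(c['color'][:,:,::-1],(640,480)))
E
```

```text
[574.36431753  38.62869892 169.93706558] [ 6.96260802e-01  7.17788627e-01 -4.28427935e-04 -4.45047342e-04]
```

View pics/v7.png

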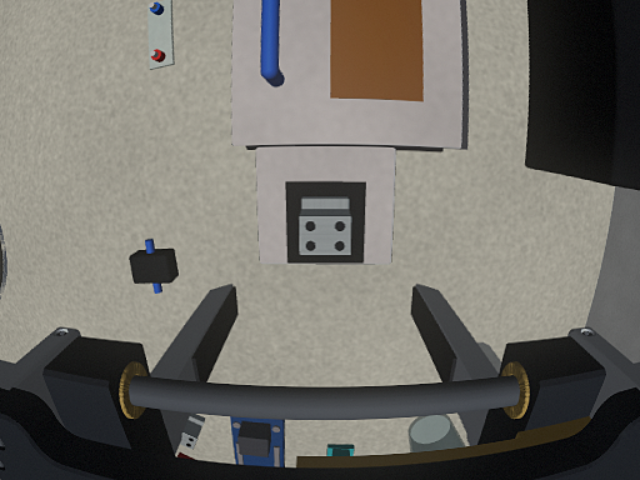

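The block is upright and wholly on the pad: ports centred at (325,236), pad spanning columns 286–366 and rows 182–262. Next is the bar.

>>> {"op": "jog_arm", "data": {
  "deltas": "-0.05 0.2 0 0; -0.1 0.45 0 0; -0.16 0.7 0 0; -0.21 0.9 0 0; -0.21 0.9 0 0; -0.21 0.9 0 0"
}}

```text
time_s: 23.45
position: [553.2, 128.4, 169.7]
eef_rot: [0.696, 0.718, -0.001, -0.0]
wrist_force: [-0.1, 0.1, -0.6]
grip_width: 0.999
gripper_force: 0.0
```

>>> {"op": "jog_arm", "data": {
  "deltas": "-0.05 0.2 0 0; -0.1 0.45 0 0; -0.16 0.7 0 0; -0.22 0.9 0 0; -0.22 0.9 0 0; -0.22 0.9 0 0; -0.22 0.9 0 0"
}}

```text
time_s: 24.15
position: [532.3, 217.2, 170.7]
eef_rot: [0.697, 0.717, -0.0, 0.0]
wrist_force: [0.6, -0.2, -0.3]
grip_width: 1.001
gripper_force: 0.0
```

```bash
python3 - <<'E'
from h import *
c=shot('wrist','w6');s=c['state'];print(s['position'],s['eef_rot'])
h=cv2.cvtColor(c['color'],cv2.COLOR_RGB2HSV)
m=((h[...,0]>105)&(h[...,0]<128)&(h[...,1]>120)).astype(np.uint8)
n,l,st,ce=cv2.connectedComponentsWithStats(m)
for i in range(1,n):
    if st[i,4]<150: continue
    P=np.array([wdep(c,u,v) for v,u in np.argwhere(l==i)]);P=P[P[:,2]>128]
    print(i,st[i].tolist(),len(P))
    if len(P)>50: print('  med',np.median(P,0).round(1),'y',np.percentile(P[:,1],[1,99]).round(1),'z95',np.percentile(P[:,2],[50,95]).round(1),'line',cv2.fitLine(P[:,:2].astype(np.float32),2,0,.01,.01).ravel())
E
```

```text
[532.28633031 217.18817101 170.65621832] [ 6.96687508e-01  7.17374551e-01 -4.29391660e-04  2.92857484e-04]
8 [254, 141, 13, 125, 1510] 1500
  med [533.6 224.6 141.1] y [166.9 272.6] z95 [141.1 142.7] line [ 3.4374334e-02 -9.9940902e-01  5.3363483e+02  2.2317758e+02]
```

The bar's top is at z 141 and its centre at about 135.5, in line with the description. Going down on it.

>>> {"op": "jog_arm", "data": {
  "deltas": "0.015 0.02 -0.2 0; 0.015 0.02 -0.4 0; 0.015 0.02 -0.6 0; 0.015 0.02 -0.75 0; 0.015 0.02 -0.83 0; 0.015 0.02 -0.83 0; 0.015 0.02 -0.83 0"
}}

```text
time_s: 24.9
position: [534.0, 220.3, 88.5]
eef_rot: [0.696, 0.718, 0.0, 0.0]
wrist_force: [0.4, 0.5, -0.3]
grip_width: 1.002
gripper_force: 0.0
```

>>> {"op": "jog_arm", "data": {
  "deltas": "0 0 0 0; 0 0 0 0; 0 0 0 0; 0 0 0 0; 0 0 0 0; 0 0 0 0; 0 0 0 0; 0 0 0 0; 0 0 0 0; 0 0 0 0; 0 0 0 0; 0 0 0 0",
  "fingers": -1
}}

```text
time_s: 26.1
position: [533.2, 220.6, 88.0]
eef_rot: [0.696, 0.718, -0.0, -0.0]
wrist_force: [-0.2, -0.5, 0.3]
grip_width: 0.118
gripper_force: 30.0
```

>>> {"op": "jog_arm", "data": {
  "deltas": "0.01 0 0.03 0; 0.02 0 0.06 0; 0.045 0 0.125 0; 0.07 0 0.185 0; 0.1 0 0.245 0; 0.13 0 0.3 0; 0.165 0.005 0.36 0; 0.2 0.005 0.415 0; 0.24 0.005 0.47 0; 0.24 0.005 0.47 0"
}}

```text
time_s: 27.1
position: [556.7, 221.2, 135.9]
eef_rot: [0.696, 0.718, -0.001, -0.001]
wrist_force: [-5.4, 1.0, -3.5]
grip_width: 0.118
gripper_force: 30.0
```

>>> {"op": "jog_arm", "data": {
  "deltas": "0.04 0 0.05 0; 0.085 0 0.1 0; 0.13 0 0.15 0; 0.18 0.005 0.195 0; 0.23 0.005 0.24 0; 0.28 0.01 0.28 0; 0.28 0.01 0.28 0; 0.28 0.01 0.28 0; 0.28 0.01 0.28 0"
}}

```text
time_s: 28.0
position: [582.5, 222.0, 164.3]
eef_rot: [0.696, 0.718, -0.002, -0.002]
wrist_force: [-9.4, 0.8, 2.2]
grip_width: 0.12
gripper_force: 30.0
```

```bash
python3 - <<'E'
from h import *
c=shot('wrist','w7');b=shot('side','s7');s=c['state'];print(s['position'],s['wrist_force'],s['grip_width'])
cr=np.hstack([cv2.resize(c['color'],(440,330)),cv2.resize(b['color'][40:200,180:340],(330,330))])
cv2.imwrite('pics/v8.png',cr[:,:,::-1])
# cover plane from wrist / side depth
def fit(P,n):
    for _ in range(8):
        m=P.mean(0);nv=np.linalg.svd(P-m,full_matrices=False)[2][2];r=abs((P-m)@nv);P=P[r<max(2,1.5*np.median(r))]
    nv*=np.sign(nv[2]);print(n,len(P),m.round(1),nv.round(3),'tilt',np.degrees(np.arccos(nv[2])).round(2))
for n,W,I in(('side',cloud(b),b['color']),('top',cloud(shot('top','t7')),load('t7')['color'])):
    h=cv2.cvtColor(I,cv2.COLOR_RGB2HSV)
    m=(W[...,0]>540)&(W[...,0]<670)&(W[...,1]>120)&(W[...,1]<320)&(W[...,2]>104)&(W[...,2]<200)&(h[...,0]>5)&(h[...,0]<20)&(h[...,1]>100)
    if m.sum()>20: fit(W[m],n+' orange window')
E
```

```text
[582.45182911 221.9595675  164.30241575] [-9.4069733   0.78111649  2.21823955] 0.11980692963096756
side orange window 335 [626.6 217.4 134.7] [0.559 0.015 0.829] tilt 33.97
top orange window 582 [625.9 202.1 137.6] [0.561 0.021 0.828] tilt 34.14
```

View pics/v8.png

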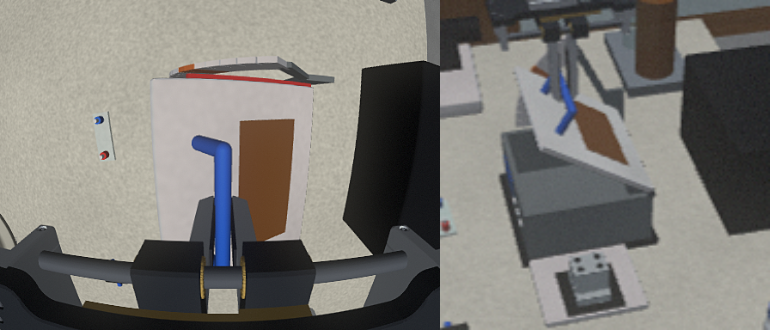

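The picture shows the cover raised with the bar in the fingers (wrist part: bar from (215,145) down to (222,265), needle against the orange at (187,68)). The block is upright on the pad at (590,280) in the side part. Both views give a tilt of about 34°. I'll nudge it about 1° and hold to check it stays steady.

>>> {"op": "jog_arm", "data": {
  "deltas": "0.01 0 0.01 0; 0.02 0 0.015 0; 0.02 0 0.015 0; 0.02 0 0.015 0; 0.02 0 0.015 0; 0.02 0 0.015 0; 0.02 0 0.015 0; 0.02 0 0.015 0; 0.02 0 0.015 0; 0.02 0 0.015 0; 0.02 0 0.015 0; 0.02 0 0.015 0"
}}

```text
time_s: 29.35
position: [584.0, 222.0, 165.5]
eef_rot: [0.696, 0.718, -0.002, -0.002]
wrist_force: [-8.4, 0.7, 1.5]
grip_width: 0.116
gripper_force: 30.0
```

```bash
cat > t.py <<'E'
from h import *
import sys
s=env.read_state();print(s['position'],s['wrist_force'],abs(s['qd']).max(),s['time_s'])
for n in('side','top'):
    c=shot(n,n+sys.argv[1]);W=cloud(c);h=cv2.cvtColor(c['color'],cv2.COLOR_RGB2HSV)
    m=(W[...,0]>540)&(W[...,0]<670)&(W[...,1]>120)&(W[...,1]<320)&(W[...,2]>104)&(W[...,2]<200)&(h[...,0]>5)&(h[...,0]<20)&(h[...,1]>100)
    P=W[m]
    for _ in range(8):
        q=P.mean(0);nv=np.linalg.svd(P-q,full_matrices=False)[2][2];r=abs((P-q)@nv);P=P[r<max(2,1.5*np.median(r))]
    print(n,np.degrees(np.arccos(abs(nv[2]))).round(2))
E
python3 t.py 8
```

```text
[583.9571481  221.9613645  165.54077607] [-8.39439505  0.67395839  1.46377788] 0.0014047956456940927 29.35
side 34.51
top 35.01
```

```bash
python3 -c "
from h import *
c=load('top8');h=cv2.cvtColor(c['color'],cv2.COLOR_RGB2HSV)
m=((h[...,0]<6)|(h[...,0]>172))&(h[...,1]>120);k=np.zeros_like(m);k[210:232,345:395]=m[210:232,345:395]
ce=np.argwhere(k).mean(0)[::-1];print('post',plane(c,*ce,88))
print(env.close_job())"
```

```text
post [ 488.49140441 -380.79989571   88.        ]
the job is handed in; nothing more can be done
None
```

The job is handed in: the vise jaw is fully open, the block stands upright and wholly on the black pad, and the arm is holding the cover still at about 35° in the orange band, after about 29 s of the allowed 58 s.

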